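# Set the dye-vat stirrer's clicking dial

### The job

On the stirrer's grey control box, swing the yellow-topped guard hoop up and back past its balance point until it stays open by itself. Then set the orange dial to position 5: the fifth click, turning clockwise as seen from above, counted from the red zero dot. Leave the amber jar and the blue cup beside the box where they stand.

Things in the scene. Friction and masses are not known exactly. Their poses are not given: they have to be found in the camera images.
- control_box: grey fixed control box, 230 x 180 mm and 70 mm high, bolted to the bench. Origin on the bench under the dial's axis. Its x axis points from the dial to the guard's hinge (the dial is nearer the robot): the box reaches from x = -90 to +140 mm and y = -90 to +90 mm; z is up.
- dial (a joint): dial angle in rad, growing clockwise seen from above, 0 to 4.71 between end stops. It clicks every 30 degrees into positions 0 to 9: position n reads 0.5236 n (5 reads 2.618); let go, it springs to the nearest. Starts in 0 to 3. A click takes about 0.09 N m. Dots on the box 39 mm from the axis mark the positions: a larger red one for 0, on the robot's side (box -x), then white ones clockwise.
- dial_grip (a point): point on the dial's upright axis, at grip height, 102 mm above the bench. The dial: a black disc (52 mm across, top 82 mm above the bench) with an orange grip bar 48 mm long, 14 mm wide, from 82 to 116 mm above the bench. The white line on its top is the pointer. The point turns with the dial: its -x axis points along the bar to the pointer end; at joint value 0 its axes are the box's.
- guard (a joint): swing of the guard hoop in rad: 0 = front stop, where it starts, leaning over the dial, its rods 40 degrees above level towards the box's -x; 1.31 = back stop, 25 degrees back beyond upright. Upright (balance point) at 0.87: short of that it falls forward, past it it falls to the back stop and stays. Swings freely.
- guard_bar (a point): middle of the guard hoop's yellow cross bar, a round bar 12 mm thick and 140 mm long lying along the box's y axis; at the start it is above the dial, 175 mm above the bench. Two steel side rods 10 mm thick, 140 mm long and 140 mm apart (box y = -70 and +70 mm), carry it from the hinge.
- guard_hinge (a point): middle of the guard's hinge line, which runs along the box's y axis, 100 mm beyond the dial's axis (box +x) and 85 mm above the bench. The cross bar is 140 mm from it.
- dye_jar: amber jar with a dark cap, 64 mm across, 85 mm high, standing beside the box; origin under its centre; a bystander, to be left where it stands
- cup: blue cup, 66 mm across, 80 mm high, standing beside the box; origin under its centre; a bystander, to be left where it stands

How it is judged:
On the way, in this order (a step that is already met when the one before it is completed fails the run):
1. the guard hoop stands open by itself, untouched, beyond its balance point (value of joint guard above 1.15 rad and contact force between guard and the fingers below 0.2 N and contact force between guard and the arm below 0.2 N), for 0.2 s.
2. the dial, let go, rests in position 5 (value of joint dial between 2.468 and 2.768 rad and contact force between dial and the fingers below 0.2 N), for 0.2 s.
At the end, for the whole second after the job is handed in: the guard hoop rests open by itself (above 1.15 rad), the dial rests in position 5 (2.618 rad, within 0.15 rad), both still and let go (all of step 2 and value of joint guard above 1.15 rad and velocity of joint dial between -0.1 and 0.1 rad/s and velocity of joint guard between -0.1 and 0.1 rad/s); the robot touches nothing.
It fails at once if the jar or the cup was pushed more than 40 mm (distance of any of dye_jar, cup from where it was at the start of the episode above 0.04 m).
It fails at once if the jar or the cup was knocked over (angle between any of dye_jar, cup's own z axis and vertical above 0.6 rad).
It also fails if it takes over 53 s, if anything falls off the work surface, if the arm or the gripper's body presses on something with over 40 N, if the wrist force passes 120 N, or if a joint passes its speed limit or range.

### The arm

A 6-joint arm with a two-finger parallel gripper is mounted at the origin on the work surface. World frame = base frame: x ahead of the robot, y to its left, z up, the work surface at z = 0. Lengths are in m, angles in rad, forces in N, time in s.
With the tool pointing down it reaches from about 0.4 to 0.925 m from the base axis. Payload 3.4 kg.
Tool frame: the origin (TCP) lies on the centre line of the jaws, within the pads' length; the fingertips stand 25 mm ahead of it and the grasp point (between the pads) lies 6 mm ahead of it; x points along the fingers, y is the direction in which the jaws open and shut, and the axes are right-handed (so a half turn about x gives the same grasp; the last joint's range is limited). The gripper opens to 85 mm and grips with 20 to 120 N. Pads are 22 mm wide; open, the fingers measure 114 mm over their backs; the gripper's body (76 mm by 85 mm) begins 54 mm behind the grasp point. The pads swing forward as they close: fully open they stand 13 mm farther back than shut.
Start: joints at [-1.369, 0.307, 1.506, -0, 1.328, -0.073], TCP at [0.156, -0.553, 0.256] pointing down, gripper open.
Joint ranges: [-3.12, 3.12], [-1.05, 2.28], [0.14, 2.33], [-1.42, 4.57], [0.1, 2.73], [-2.68, 2.68]. Speed limits (rad/s): [2.57, 2.57, 3.14, 3.14, 3.14, 3.14].

### API

Orientations are given as a unit quaternion [w, x, y, z].
In Python, from plant import telemetry, optics, job gives the robot as it stands. The module is installed in compiled form; this text tells all that it offers.
- The arm moves only by the tool move_arm, never from a script. Its argument "deltas" is a list of rows, each a list of 3 entries, a list of its own where there are three numbers: the shift along the tool's x, y, z in mm, then the turn, a rotation vector about the tool's x, y, z in rad, then the closure, from -1 (fully open) to 1 (shut), so that 0 is half open. In form: [[[tx, ty, tz], [ax, ay, az], claw], ...]. A call has 1 to 10 rows; each row shifts and turns the commanded pose from where the row before left it, along the tool's axes as they then stand; what a row does not reach is not made up. A row lasts 1/8 s, in which the tool goes at most 62.5 mm and 10.7 degrees, less where a joint would pass 70% of its speed; a pose out of reach is approached as far as the arm can. A call with a gripper value outside its range is refused whole. The fingers move at their own pace and stop on an object; "force" is the grip in N (left out, the last holds). Time passes only in rows, so rows that do not move let the fingers close. It gives the time, the measured TCP pose, the force and the opening at its end, in the units of the state.
- telemetry.sense(): the state, without advancing time (a new reading comes with each control period).
- optics.read_camera(name): name is "side" or "top" or "wrist"; returns a dict with "img" (480x640x3 uint8, red, green, blue), "fx", "fy", "cx", "cy" (pixels), "rvec" (rotation vector, rad) and "tvec" (3), from world to camera coordinates, as OpenCV has them; the wrist camera has in their place "hand_eye" (4x4, takes a point from camera to tool coordinates, whose origin is the TCP and whose axes are the tool frame's). Camera axes: x right, y down, z forward; pixel columns grow to the right and rows downward; lengths in m; the calibration is good to about 2 mm. A picture is of the moment at which its call begins: read the wrist's pose just before it. There is no depth.
- job.close_job(): hands the job in, once; it reports no verdict.
The state is a dict: "clock": time; "q": joint angles; "joint_velocities": joint speeds; "tau": joint torques, N m; "tool_pos": TCP position; "tcp_rot": TCP orientation; "force": force on the tool from outside, world axes, zero at the start; "moment": the same for the moment, N m; "width": finger opening in m.
Only numpy, scipy, OpenCV 4.12 (cv2) and the standard library are available. Lean on these libraries where they do the work, as an engineer would, in place of code of your own. Each camera call takes 0.05 s, during which the arm holds its last target. There are 200 camera calls.

## Working session

There is one attempt and no reset: what is moved stays moved. The work goes in short steps, Python scripts to look and compute and a tool call to move; the robot and the scene stay as the last step left them, time stands still between calls to the robot, and variables do not carry over. Pictures are saved under pics/ and viewed, about 8 in all and at most 12, crops included, and the job is handed in when it is done.

Besides the shell and the picture viewer there is one more tool, called after "Emit:" by a JSON object that holds its "fn" and its "kwargs". move_arm: Moves the arm, as the interface text tells. Its arguments: {"type":"object","properties":{"deltas":{"type":"array","items":{"type":"array"}},"force":{"type":"number"}},"required":["deltas"]}

```bash
mkdir -p pics; cat > h.py <<'E'
import numpy as np, cv2
from plant import telemetry, optics, job
from scipy.spatial.transform import Rotation as R
def grab(n,f=None):
    s=telemetry.sense(); c=optics.read_camera(n)
    if f: cv2.imwrite('pics/'+f,c['img'][:,:,::-1])
    K=np.array([[c['fx'],0,c['cx']],[0,c['fy'],c['cy']],[0,0,1]])
    if 'rvec' in c:
        Rw=cv2.Rodrigues(np.array(c['rvec'],float))[0].T; o=-Rw@np.array(c['tvec']).ravel()
    else:
        q=s['tcp_rot']; Rt=R.from_quat([q[1],q[2],q[3],q[0]]).as_matrix(); H=np.array(c['hand_eye'])
        Rw=Rt@H[:3,:3]; o=Rt@H[:3,3]+s['tool_pos']
    return c['img'],K,Rw,o
def ray(px,K,Rw): 
    d=Rw@np.linalg.inv(K)@np.array([px[0],px[1],1.]); return d/np.linalg.norm(d)
def onz(px,cam,z):
    _,K,Rw,o=cam; d=ray(px,K,Rw); return o+d*(z-o[2])/d[2]
def tri(p1,c1,p2,c2):
    d1,d2=ray(p1,c1[1],c1[2]),ray(p2,c2[1],c2[2])
    t=np.linalg.lstsq(np.c_[d1,-d2],c2[3]-c1[3],rcond=None)[0]
    a,b=c1[3]+t[0]*d1,c2[3]+t[1]*d2; return (a+b)/2,np.linalg.norm(a-b)
def proj(P,cam):
    _,K,Rw,o=cam; p=K@Rw.T@(np.array(P)-o); return p[:2]/p[2]
E
python3 - <<'E'
from h import *
for n in ('side','top'):
    c=grab(n,n+'0.png'); print(n,c[3].round(3),c[2][:,2].round(2))
print(telemetry.sense())
a=cv2.imread('pics/side0.png');b=cv2.imread('pics/top0.png')
E
```

```text
side [0.025 0.583 0.699] [ 0.54 -0.57 -0.62]
top [0.419 0.053 1.235] [ 0.1  -0.01 -1.  ]
{'clock': 0.1, 'q': array([-1.36949962e+00,  3.07476916e-01,  1.50753931e+00,  7.33488471e-07,
        1.32838794e+00, -7.34995481e-02]), 'joint_velocities': array([ 3.72710502e-04, -1.15160267e-03, -3.57760365e-03,  3.20293396e-04,
        5.83992381e-05, -3.51552044e-04]), 'tau': array([ 4.05451019e-04, -4.58528781e+01, -2.52608353e+01, -2.44944176e-04,
        5.54358601e-03,  1.36564202e-05]), 'tool_pos': array([ 0.15588831, -0.55286775,  0.25548659]), 'tcp_rot': array([-0.09621047, -0.70040188, -0.09748882,  0.70048317]), 'force': array([-0.23343508,  0.23857857,  0.51854968]), 'moment': array([ 0.06080347, -0.00786633, -0.03687299]), 'width': 0.08567781114065527}
```

View pics/top0.png

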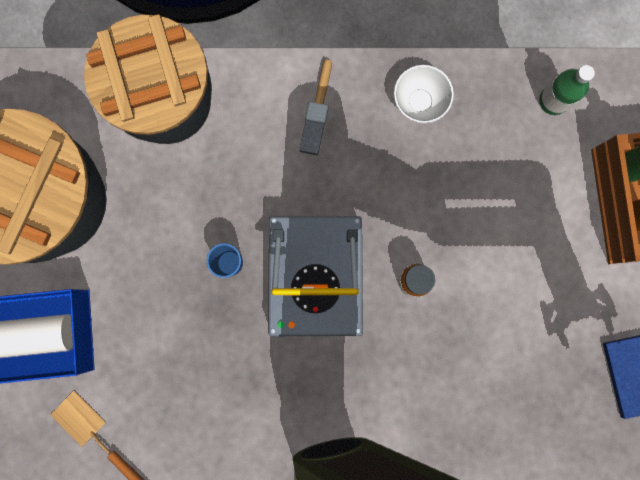

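View pics/side0.png

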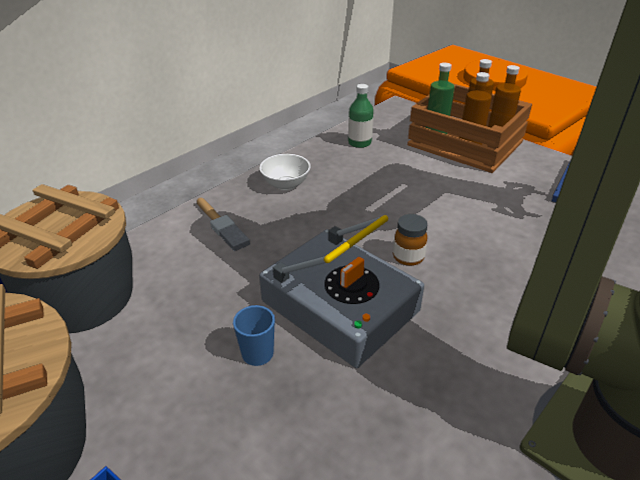

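The top view shows the box upright in the image, with the yellow bar at about (315,292), the dial bar under it roughly horizontal at (315,287) and the red dot at (316,309). The blue cup is left at (224,261) and the jar right at (418,280). The side view shows the same, with the yellow bar from (328,258) to (388,220) and the orange grip at (352,272).

```bash
python3 - <<'E'
from h import *
T=grab('top');S=grab('side')
def mask(c,lo,hi,roi):
    h=cv2.cvtColor(c[0],cv2.COLOR_RGB2HSV); m=cv2.inRange(h,lo,hi); k=np.zeros_like(m); x0,y0,x1,y1=roi; k[y0:y1,x0:x1]=255; return m&k
def ends(m):
    n,l,st,_=cv2.connectedComponentsWithStats(m); i=1+np.argmax(st[1:,4]); p=np.argwhere(l==i)[:,::-1].astype(float)
    c=p.mean(0); d=np.linalg.svd(p-c,full_matrices=False)[2][0]; t=(p-c)@d
    a,b=c+d*t.min(),c+d*t.max(); return (a,b) if a[0]<b[0] else (b,a)
Y=((23,150,80),(33,255,255))
t=ends(mask(T,*Y,(260,200,370,340)));s=ends(mask(S,*Y,(260,180,430,320)))
print('yellow px',t,s)
P=[tri(t[i],T,s[i],S) for i in (0,1)]; print('bar ends',P,np.linalg.norm(P[0][0]-P[1][0]))
# red dot, box corners
for n,c,roi in(('top',T,(300,295,330,320)),('side',S,(360,285,380,302))):
    h=cv2.cvtColor(c[0],cv2.COLOR_RGB2HSV);m=mask(c,(0,150,80),(4,255,255),roi)|mask(c,(174,150,80),(180,255,255),roi)
    p=np.argwhere(m)[:,::-1];print(n,'red',p.mean(0),len(p),onz(p.mean(0),c,.071))
    O=mask(c,(5,170,60),(15,255,255),(295,250,380,310));p=np.argwhere(O)[:,::-1];print('orange',p.mean(0),len(p),p.min(0),p.max(0))
m=((P[0][0]+P[1][0])/2); u=P[0][0]-P[1][0]; print('mid',m,'yaw',np.arctan2(-u[0],u[1]))
# box top quad in the top view
g=T[0]
a=cv2.resize(g[205:345,255:375],None,fx=4.5,fy=4.5,interpolation=cv2.INTER_CUBIC)
cv2.imwrite('pics/tc.png',a[:,:,::-1])
E
```

```text
yellow px (array([271.995075  , 291.51678841]), array([358.00076772, 291.23120699])) (array([324.40064578, 260.56328152]), array([386.82630205, 216.16172614]))
bar ends [(array([0.43451143, 0.13654754, 0.17488269]), np.float64(0.0006816491928414512)), (array([ 0.43374501, -0.01320936,  0.17679521]), np.float64(0.001603874874177089))] 0.1497710774692463
top red [315. 309.] 21 [0.40250059 0.0626624  0.071     ]
orange [316.82142857 285.27380952] 84 [302 284] [328 287]
side red [369.42105263 293.57894737] 19 [0.40410354 0.05936026 0.071     ]
orange [353.27621483 271.39641944] 391 [340 257] [363 287]
mid [0.43412822 0.06166909 0.17583895] yaw -0.005117752920888553
```

View pics/tc.png

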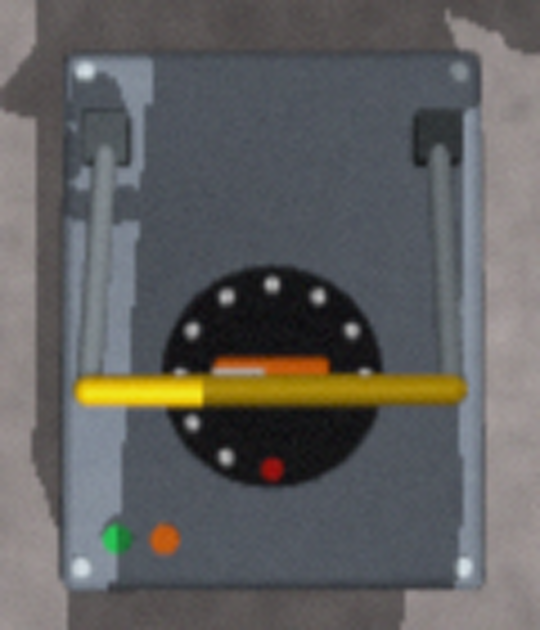

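```bash
cat >> h.py <<'E'
def pose():
    s=telemetry.sense(); q=s['tcp_rot']; return s,R.from_quat([q[1],q[2],q[3],q[0]])
def plan(target,yaw_y=None):
    """needed tool-frame shift (mm) and turn; yaw_y = world angle wanted for tool y, tool x straight down"""
    s,r=pose(); M=r.as_matrix(); d=np.array(target)-s['tool_pos']
    print('t',round(s['clock'],2),'tcp',s['tool_pos'].round(4),'w',round(s['width'],4),'F',s['force'].round(1))
    if yaw_y is not None:
        y=np.array([np.cos(yaw_y),np.sin(yaw_y),0]);x=np.array([0,0,-1.]);G=np.c_[x,y,np.cross(x,y)]
        print('turn',R.from_matrix(M.T@G).as_rotvec().round(3))
    print('shift now-frame mm',(M.T@d*1e3).round(1)); print('axes y,z',M[:,1].round(3),M[:,2].round(3))
E
python3 - <<'E'
from h import *
plan([.43,-.35,.32],0)
plan([.442,.062,.32],np.pi)
E
```

```text
t 0.2 tcp [ 0.1559 -0.5531  0.2557] w 0.0851 F [ 0.4 -1.1 -0.7]
turn [-1.296e+00 -1.000e-03  1.000e-03]
shift now-frame mm [ -64.1 -121.2 -318.9]
axes y,z [ 0.271 -0.962 -0.001] [-0.962 -0.271 -0.   ]
t 0.2 tcp [ 0.1559 -0.5531  0.2557] w 0.0851 F [ 0.4 -1.1 -0.7]
turn [1.846e+00 1.000e-03 1.000e-03]
shift now-frame mm [ -63.6 -514.4 -442.2]
axes y,z [ 0.271 -0.962 -0.001] [-0.962 -0.271 -0.   ]
```

Emit:
{"fn": "move_arm", "kwargs": {"deltas": [[[-8, -15, -40], [0, 0, 0], 0], [[-8, -15, -40], [0, 0, 0], 0], [[-8, -15, -40], [0, 0, 0], 0], [[-8, -15, -40], [0, 0, 0], 0], [[-8, -15, -40], [0, 0, 0], 0], [[-8, -15, -40], [0, 0, 0], 0], [[-8, -15, -40], [0, 0, 0], 0], [[-8, -15, -40], [0, 0, 0], 0]]}}

```text
clock: 1.2
tool_pos: [0.4324, -0.3501, 0.3204]
tcp_rot: [-0.097, -0.7, -0.097, 0.701]
force: [1.4, -0.7, 0.1]
width: 0.0427
```

Emit:
{"fn": "move_arm", "kwargs": {"deltas": [[[0, 0, 0], [-0.18, 0, 0], 0], [[0, 0, 0], [-0.18, 0, 0], 0], [[0, 0, 0], [-0.18, 0, 0], 0], [[0, 0, 0], [-0.18, 0, 0], 0], [[0, 0, 0], [-0.18, 0, 0], 0], [[0, 0, 0], [-0.18, 0, 0], 0], [[0, 0, 0], [-0.18, 0, 0], 0], [[0, 0, 0], [-0.036, 0, 0], 0], [[0, 0, 0], [0, 0, 0], 0]]}}

```text
clock: 2.33
tool_pos: [0.4314, -0.351, 0.3202]
tcp_rot: [-0.499, -0.501, -0.5, 0.501]
force: [0.1, 0.3, 0.3]
width: 0.0428
```

```bash
python3 -c "
from h import *
plan([.442,.062,.32],0);print(pose()[0]['q'])"
```

```text
t 2.33 tcp [ 0.4314 -0.351   0.3202] w 0.0428 F [0.1 0.3 0.3]
turn [-0.002 -0.     0.   ]
shift now-frame mm [ 3.000e-01  9.700e+00 -4.131e+02]
axes y,z [ 1.    -0.002 -0.   ] [-0.002 -1.    -0.   ]
[-7.59034031e-01  2.38115317e-01  1.44222122e+00  6.23329929e-06
  1.46154789e+00 -7.56709265e-01]
```

Emit:
{"fn": "move_arm", "kwargs": {"deltas": [[[0, 0.6, -41.2], [0, 0, 0], 0], [[0, 0.6, -41.2], [0, 0, 0], 0], [[0, 0.6, -41.2], [0, 0, 0], 0], [[0, 0.6, -41.2], [0, 0, 0], 0], [[0, 0.6, -41.2], [0, 0, 0], 0], [[0, 0.6, -41.2], [0, 0, 0], 0], [[0, 0.6, -41.2], [0, 0, 0], 0], [[0, 0.6, -41.2], [0, 0, 0], 0], [[0, 0.6, -41.2], [0, 0, 0], 0], [[0, 0.6, -41.2], [0, 0, 0], 0]]}}

```text
clock: 3.58
tool_pos: [0.4373, 0.0622, 0.3205]
tcp_rot: [0.5, 0.501, 0.499, -0.5]
force: [1.4, -1.3, -0.3]
width: 0.043
```

```bash
python3 - <<'E'
from h import *
plan([.437,.062,.175],0)
W=grab('wrist','w1.png')
print('bar ends',proj([.434,.132,.175],W),proj([.434,-.008,.175],W),'dial',proj([.442,.062,.116],W),'red',proj([.403,.061,.07],W))
E
```

```text
t 3.58 tcp [0.4373 0.0622 0.3205] w 0.043 F [ 1.4 -1.3 -0.3]
turn [-0.002 -0.    -0.001]
shift now-frame mm [145.5  -0.4   0.2]
axes y,z [ 1.    -0.002  0.001] [-0.002 -1.    -0.   ]
bar ends [318.49366759 122.92159562] [319.93247982 327.96747823] dial [330.02714707 214.27508423] red [286.6118983  205.22292557]
```

View pics/w1.png

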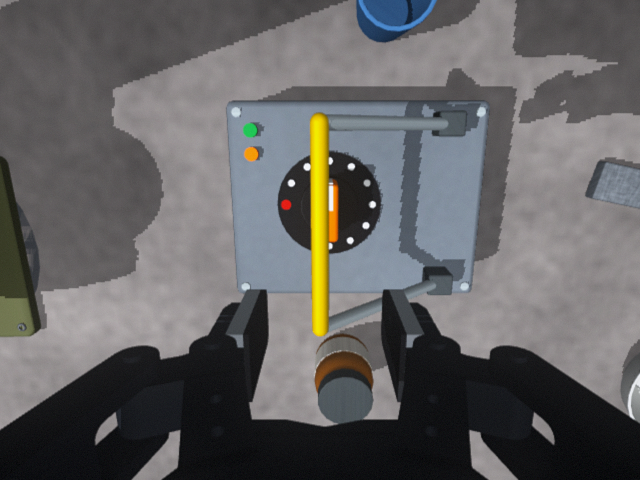

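The wrist view agrees: the yellow bar is at column 320, the red dot at (286,204), and the dial bar at (333,210) with its white pointer towards +y, which is position 3. The box is square to the world axes. I will straddle the bar and carry it over.

Emit:
{"fn": "move_arm", "kwargs": {"deltas": [[[36, 0, 0], [0, 0, 0], 0], [[36, 0, 0], [0, 0, 0], 0], [[36, 0, 0], [0, 0, 0], 0], [[37, 0, 0], [0, 0, 0], 0], [[0, 0, 0], [0, 0, 0], 0]]}}

```text
clock: 4.25
tool_pos: [0.4351, 0.0607, 0.1733]
tcp_rot: [-0.498, -0.499, -0.501, 0.502]
force: [-0.2, 0.2, -0.2]
width: 0.0427
```

Emit:
{"fn": "move_arm", "kwargs": {"deltas": [[[0, 15, 0], [0, 0, 0], 0], [[-17, 17, 0], [0, 0, 0], 0], [[-14, 20, 0], [0, 0, 0], 0], [[-10, 22, 0], [0, 0, 0], 0], [[-7, 24, 0], [0, 0, 0], 0], [[-2, 24, 0], [0, 0, 0], 0], [[2, 24, 0], [0, 0, 0], 0], [[5, 20, 0], [0, 0, 0], 0], [[0, 0, 0], [0, 0, 0], 0], [[0, 0, 0], [0, 0, 0], 0]]}}

```text
clock: 5.5
tool_pos: [0.6028, 0.0609, 0.2183]
tcp_rot: [-0.5, -0.5, -0.5, 0.5]
force: [0.5, -0.2, 0.5]
width: 0.0427
```

```bash
python3 - <<'E'
from h import *
plan([.603,.062,.32],0)
S=grab('side');i=S[0][150:350,230:450];cv2.imwrite('pics/s2.png',cv2.resize(i,None,fx=2.5,fy=2.5)[:,:,::-1])
E
```

```text
t 5.5 tcp [0.6028 0.0609 0.2183] w 0.0427 F [ 0.5 -0.2  0.5]
turn [-0.    -0.     0.001]
shift now-frame mm [-1.017e+02  1.000e-01 -1.100e+00]
axes y,z [ 1.    -0.    -0.001] [-0. -1. -0.]
```

View pics/s2.png

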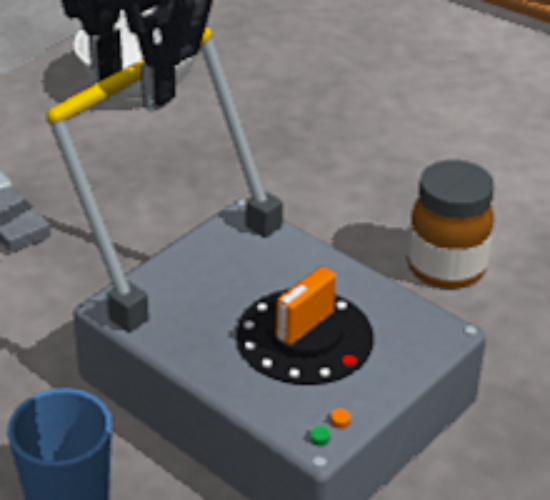

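The hoop leans back between the jaws, with its bar at about (95,95) in the crop. The dial pointer is on the +y side and the jar and cup have not moved. I will lift off and go above the dial.

Emit:
{"fn": "move_arm", "kwargs": {"deltas": [[[-25, 0, 0], [0, 0, 0], 0], [[-40, 0, 0], [0, 0, 0], 0], [[-40, 0, 0], [0, 0, 0], 0], [[0, 0, 0], [0, 0, 0], 0], [[0, 0, 0], [0, 0, 0], 0]]}}

```text
clock: 6.18
tool_pos: [0.6024, 0.0609, 0.3231]
tcp_rot: [0.5, 0.5, 0.5, -0.5]
force: [0.9, 0.2, -0.6]
width: 0.0426
```

Emit:
{"fn": "move_arm", "kwargs": {"deltas": [[[0, -40, 0], [0, 0, 0], 0], [[0, -40, 0], [0, 0, 0], 0], [[0, -40, 0], [0, 0, 0], 0], [[0, -41, 0], [0, 0, 0], 0], [[0, 0, 0], [0, 0, 0], 0], [[0, 0, 0], [0, 0, 0], 0]]}}

```text
clock: 6.92
tool_pos: [0.4423, 0.0609, 0.3227]
tcp_rot: [-0.5, -0.5, -0.5, 0.5]
force: [-0.4, -0.1, -0.0]
width: 0.0429
```

```bash
python3 - <<'E'
from h import *
plan([.442,.062,.118],0)
W=grab('wrist','w3.png');S=grab('side')
def mk(c,lo,hi,roi):
    h=cv2.cvtColor(c[0],cv2.COLOR_RGB2HSV);m=cv2.inRange(h,lo,hi);k=m*0;k[roi[1]:roi[3],roi[0]:roi[2]]=1
    m=m*k;n,l,st,ce=cv2.connectedComponentsWithStats(m);i=1+np.argmax(st[1:,4]);print(st[i],ce[i]);return np.argwhere(l==i)[:,::-1].astype(np.float32)
y=mk(S,(20,120,60),(34,255,255),(200,120,400,300));b=cv2.minAreaRect(y);print('yellow side',b)
# bar must be at z~.212 at back stop; ray from side
print('guard bar side-ray at z .212',onz(b[0],S,.212),'; expected px at stop',proj([.601,.061,.212],S))
ow=mk(W,(5,150,60),(19,255,255),(270,100,420,300));r=cv2.minAreaRect(ow);print('orange wrist',r,onz(r[0],W,.116))
print('px per m check len',np.ptp([onz(p,W,.116)[1] for p in cv2.boxPoints(r)]),np.ptp([onz(p,W,.116)[0] for p in cv2.boxPoints(r)]))
os=mk(S,(5,150,60),(19,255,255),(320,240,380,300));q=os[:,1].argmin();print('side centroid',os.mean(0),'pred mid-height',proj([.442,.061,.1],S))
cv2.imwrite('pics/w3c.png',cv2.resize(W[0][80:340,200:540],None,fx=2,fy=2)[:,:,::-1])
E
```

```text
t 6.92 tcp [0.4423 0.0609 0.3227] w 0.0429 F [-0.4 -0.1 -0. ]
turn [0. 0. 0.]
shift now-frame mm [204.7  -0.3  -1.1]
axes y,z [ 1.  0. -0.] [ 0. -1.  0.]
[249 161  66  39 493] [281.01622718 180.03042596]
yellow side ((281.3853454589844, 179.789794921875), (7.182782173156738, 74.3019027709961), 61.38954162597656)
guard bar side-ray at z .212 [0.60109146 0.06339846 0.212     ] ; expected px at stop [282.4402737  179.24944224]
[315 177  18  63 841] [323.64922711 212.90130797]
orange wrist ((323.5, 208.0), (62.0, 17.0), 90.0) [0.44154637 0.06535594 0.116     ]
px per m check len 0.05078656179455744 0.013992068295658189
[340 257  24  31 408] [353.30882353 271.5245098 ]
side centroid [353.30884 271.5245 ] pred mid-height [351.91640533 270.75761403]
```

View pics/w3c.png

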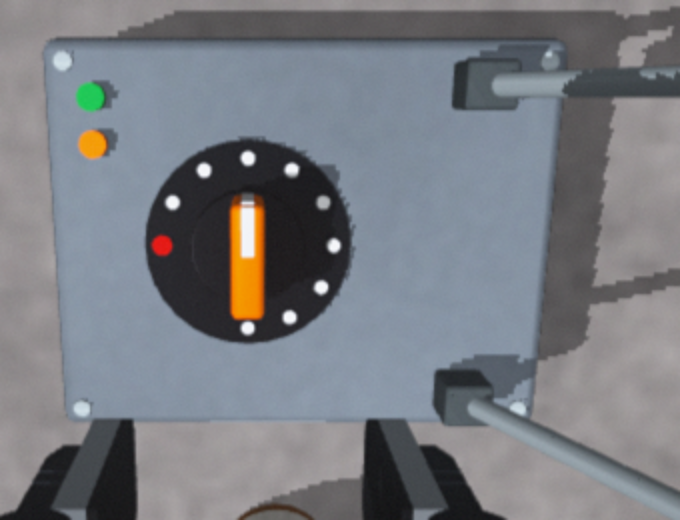

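```bash
python3 - <<'E'
from h import *
W=grab('wrist');S=grab('side');T=grab('top')
def dots(c,roi,red):
    h=cv2.cvtColor(c[0],cv2.COLOR_RGB2HSV)
    m=cv2.inRange(h,(0,150,80),(4,255,255))|cv2.inRange(h,(174,150,80),(180,255,255)) if red else cv2.inRange(h,(0,0,150),(180,60,255))
    x0,y0,x1,y1=roi;_,_,st,ce=cv2.connectedComponentsWithStats(m[y0:y1,x0:x1].copy());return [(ce[i]+[x0,y0],st[i,4]) for i in range(1,len(st)) if st[i,4]>4]
r=dots(W,(270,190,300,215),1);rs=dots(S,(360,285,380,302),1);print('red tri',tri(r[0][0],W,rs[0][0],S))
for p,a in dots(W,(270,140,385,260),0): print(p.round(1),a,onz(p,W,.0705).round(4))
E
```

```text
red tri (array([0.40221114, 0.06236907, 0.07354278]), np.float64(0.0006277752065057456))
[333.  198.9] 5200 [0.451  0.065  0.0705]
[322.2 158.9] 42 [0.4413 0.101  0.0705]
[300.3 164.9] 41 [0.4217 0.0958 0.0705]
[344.2 164.4] 35 [0.461  0.0961 0.0705]
[284.9 180.8] 40 [0.4076 0.0816 0.0705]
[360.1 180.5] 27 [0.4755 0.0818 0.0705]
[322.3 194. ] 175 [0.4413 0.0695 0.0705]
[365.5 202.3] 34 [0.4809 0.0619 0.0705]
[359.1 223.2] 40 [0.4754 0.0422 0.0705]
[343.2 238.2] 37 [0.4609 0.0278 0.0705]
[322.4 243.4] 33 [0.4413 0.0227 0.0705]
```

The axis is at (.4415, .062), measured from the dots, and the triangulated red dot agrees. Next I descend, grip and turn by two clicks.

Emit:
{"fn": "move_arm", "kwargs": {"deltas": [[[45, -0.8, -1], [0, 0, 0], 0], [[45, 0, 0], [0, 0, 0], 0], [[45, 0, 0], [0, 0, 0], 0], [[40, 0, 0], [0, 0, 0], 0], [[29, 0, 0], [0, 0, 0], 0], [[0, 0, 0], [0, 0, 0], 0]]}}

```text
clock: 7.92
tool_pos: [0.4403, 0.0618, 0.1173]
tcp_rot: [-0.499, -0.499, -0.501, 0.502]
force: [-0.7, 0.9, 1.2]
width: 0.0428
```

Emit:
{"fn": "move_arm", "kwargs": {"deltas": [[[0, 0, 0], [0, 0, 0], 1], [[0, 0, 0], [0, 0, 0], 1], [[0, 0, 0], [0, 0, 0], 1], [[0, 0, 0], [0, 0, 0], 1]], "force": 50}}

```text
clock: 8.43
tool_pos: [0.4417, 0.0619, 0.1206]
tcp_rot: [0.5, 0.5, 0.5, -0.5]
force: [-3.5, -0.5, 6.9]
width: 0.0129
```

Emit:
{"fn": "move_arm", "kwargs": {"deltas": [[[0, 0, 0], [0.131, 0, 0], 1], [[0, 0, 0], [0.131, 0, 0], 1], [[0, 0, 0], [0.131, 0, 0], 1], [[0, 0, 0], [0.131, 0, 0], 1], [[0, 0, 0], [0.131, 0, 0], 1], [[0, 0, 0], [0.131, 0, 0], 1], [[0, 0, 0], [0.131, 0, 0], 1], [[0, 0, 0], [0.131, 0, 0], 1], [[0, 0, 0], [0, 0, 0], 1], [[0, 0, 0], [0, 0, 0], 1]]}}

```text
clock: 9.68
tool_pos: [0.4411, 0.0621, 0.1206]
tcp_rot: [0.183, 0.683, 0.183, -0.683]
force: [-4.2, 1.4, 7.9]
width: 0.0132
```

```bash
python3 - <<'E'
from h import *
plan([.442,.062,.118],-np.pi/3);print(pose()[0]['moment'])
S=grab('side');i=S[0][150:350,230:450];cv2.imwrite('pics/s4.png',cv2.resize(i,None,fx=2.5,fy=2.5)[:,:,::-1])
E
```

```text
t 9.68 tcp [0.4411 0.0621 0.1206] w 0.0132 F [-4.2  1.4  7.9]
turn [-0.001 -0.     0.   ]
shift now-frame mm [ 2.6  0.6 -0.7]
axes y,z [ 0.499 -0.866 -0.   ] [-0.866 -0.499 -0.   ]
[ 0.05723178  0.738784   -0.09524395]
```

View pics/s4.png

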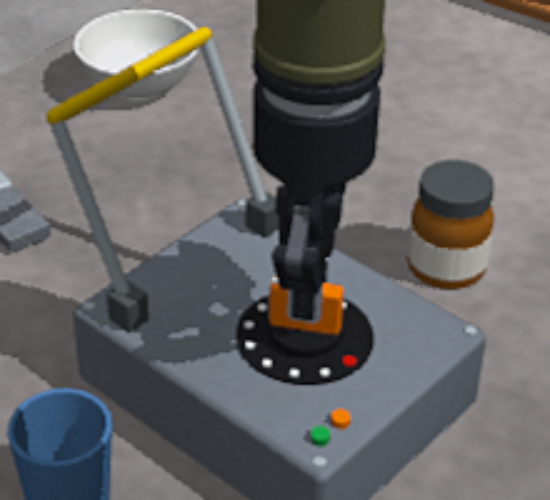

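The bar has turned with the jaws and the hoop is still open. I release, lift straight up and look from above.

Emit:
{"fn": "move_arm", "kwargs": {"deltas": [[[0, 0, 0], [0, 0, 0], 0], [[0, 0, 0], [0, 0, 0], 0], [[0, 0, 0], [0, 0, 0], 0], [[0, 0, 0], [0, 0, 0], 0], [[-30, 0, 0], [0, 0, 0], 0], [[-50, 0, 0], [0, 0, 0], 0], [[-50, 0, 0], [0, 0, 0], 0], [[-50, 0, 0], [0, 0, 0], 0], [[-20, 0, 0], [0, 0, 0], 0], [[0, 0, 0], [0, 0, 0], 0]]}}

```text
clock: 10.98
tool_pos: [0.4427, 0.0619, 0.3209]
tcp_rot: [0.183, 0.685, 0.182, -0.682]
force: [-0.2, -0.1, -0.8]
width: 0.0429
```

```bash
python3 - <<'E'
from h import *
plan([.442,.062,.32])
W=grab('wrist');S=grab('side')
print('pos n dots px',{n:proj([.4415-.039*np.cos(n*np.pi/6),.062+.039*np.sin(n*np.pi/6),.0705],W).round() for n in (0,3,5)})
h=cv2.cvtColor(W[0],cv2.COLOR_RGB2HSV);m=cv2.inRange(h,(5,150,60),(19,255,255))
c0=proj([.4415,.062,.116],W).round().astype(int);k=m*0;cv2.circle(k,tuple(int(v) for v in c0),45,1,-1)
p=np.argwhere(m*k)[:,::-1].astype(float);P=np.array([onz(q,W,.112)[:2] for q in p]);d=np.linalg.svd(P-P.mean(0),full_matrices=False)[2][0]
print('centre',P.mean(0),'bar dir deg',np.degrees(np.arctan2(d[1],d[0])),'expected +-(-30): pos5 pointer dir',np.cos(np.pi/6),.5)
cv2.imwrite('pics/w5.png',W[0][:,:,::-1])
hs=cv2.cvtColor(S[0],cv2.COLOR_RGB2HSV);y=cv2.inRange(hs,(20,120,60),(34,255,255))[120:300,200:400];q=np.argwhere(y);print('guard px',q.mean(0)[::-1]+[200,120])
E
```

```text
t 10.97 tcp [0.4427 0.0619 0.3209] w 0.0429 F [-0.2 -0.1 -0.8]
shift now-frame mm [ 0.9 -0.4  0.6]
axes y,z [ 0.499 -0.866  0.002] [-0.866 -0.499 -0.004]
pos n dots px {0: array([302., 242.]), 3: array([285., 185.]), 5: array([323., 163.])}
centre [0.44116822 0.0618418 ] bar dir deg -149.41398573087235 expected +-(-30): pos5 pointer dir 0.8660254037844387 0.5
guard px [281.00817996 180.06134969]
```

View pics/w5.png

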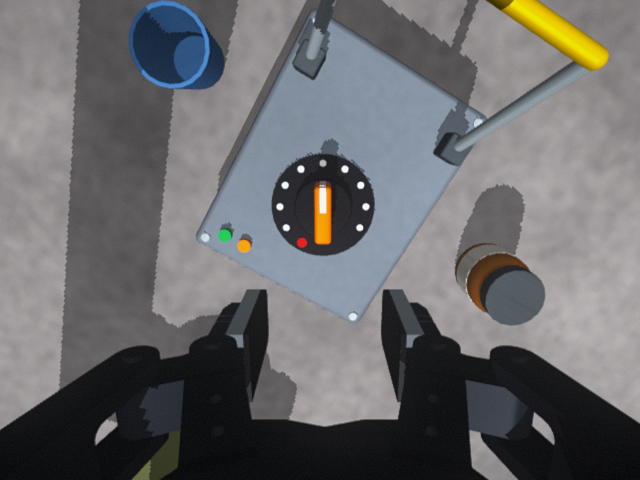

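The pointer at (323,190) aims at the fifth dot (323,163). The bar reads 30.6° against the 30° expected, and the hoop is unmoved at its back stop. I am handing in.

```bash
python3 -c "
from h import *
print(telemetry.sense()['joint_velocities'].round(4)); print(job.close_job())"
```

```text
[ 0.0009  0.0148  0.0215 -0.0007 -0.0002 -0.0001]
the job is handed in; nothing more can be done
None
```

I opened the guard hoop and set the dial to position 5, then handed the job in at about 11 s; the hand-in reported no verdict.

- **Guard:** I straddled the yellow bar with the half-open jaws and carried it over to its back stop. After I let go, the bar sat at about (0.601, 0.063) m, where the back stop should put it. It had not moved by the last check.
- **Dial:** it started in position 3. I gripped the orange bar and turned it two clicks clockwise. Let go, it read about 30.6° against the 30° expected for position 5, an error of roughly 0.01 rad, and the pointer aimed at the fifth dot.
- **Jar and cup:** the arm stayed well clear of both. They look unmoved and upright in the pictures, but I did not measure their positions.
- **Arm at hand-in:** it was hovering clear of everything, about 0.2 m above the dial, with wrist force under 1 N.

Two small disagreements did not matter: the red dot triangulated about 3 mm high, and the grip showed 7–8 N of upward force while it was closed.

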